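# Roll the pin up to the sprung stop and chock it

### The job

Park the steel rolling pin: pushing its side, roll it over the board without lifting it until its whole length bears on the wooden stop bar, and press it there for about a second with some 10 N, so that the bar takes the push but the springs behind it are not driven in. Then slide the wooden chock up behind the pin by its peg until it, too, presses the pin on the bar just as gently, and let go. Leave everything else on the counter where it is.

Things in the scene. Friction and masses are not known exactly. Their poses are not given: they have to be found in the camera images.
- board: fixed wooden board, 330 x 450 mm, lying on the counter, its top 14 mm above the counter. Origin on its underside; x is the rolling direction, from the near edge (150 mm behind the origin) to the stop bar; y points left; the board spans y -190 to 260 mm. It is turned up to 11 degrees from the robot's axes.
- stop: fixed pair of dark brackets at the board's far end. Origin between them on the board top; axes as the board's. They carry the wooden stop bar: 250 mm long across the board, 34 mm high, with a flat upright near face. The bar is screwed out differently each time: its near face stands 37 to 67 mm before (-x of) this origin, not reported: find it by touch. It stands firm up to 10 N, then gives 1 mm per 4 N; above 16 N it is overrun.
- pin: loose steel rolling pin: cylinder 48 mm thick, 220 mm long (12 mm cap at each end), 0.35 to 0.7 kg. Origin at its centre, 24 mm above the board top; y along its length; its frame turns about y as it rolls. Starts up to 7 degrees askew. Rolls at under 1 N, runs on if pushed fast; turning it square takes 2 to 6 N, least near the lagging end; sliding friction takes up to 5 N of a push before the bar feels the rest.
- chock (a joint): travel in m of the chock along the board's +x, towards the stop bar; 0 is its near end stop, the far one 0.21; starts at 0 to 0.02. The chock is a wooden L: a block on a rail at the board's left side and an arm 20 mm high that reaches in behind the left end of the pin. About 3 N slides it; it stays where it is left.
- chock_face (a point): point on the flat front (+x) face of the chock's arm, 24 mm above the board top, 90 mm left of the board's midline; the face spans 68 to 196 mm left of the midline and touches the pin's side when the pin's centre is 24 mm ahead of it.
- chock_peg (a point): top of the chock's upright round steel peg, 16 mm thick, 185 mm left of the board's midline and 15 mm behind the chock's face; it stands free from 43 mm to 109 mm above the counter, this point being 101 mm above. Push it from behind or pinch it.
- bowl_near: bystander: white bowl of set halwa, 144 mm across, 32 mm high, right of the board. Origin under its centre.
- bowl_far: bystander: the same kind of bowl, left of the board. Origin under its centre.
- cup: bystander: brown cup, 72 mm across, 85 mm high, left of the board. Origin under its centre.
- nut_jar: bystander: amber glass jar with a brass lid, 68 mm across, 100 mm high, left of the board. Origin under its centre.
- slab: bystander: dark slab of halwa, 90 x 150 x 26 mm, right of the board. Origin under its centre.
- cutter: bystander: steel ring cutter, 56 mm across, 25 mm high, on the board's far left corner. Origin under its centre.
- spatula: bystander: flat wooden spatula 220 mm long, up to 30 mm wide, 8 mm thick, lying along the board's right edge. Origin under its middle.
Mind the look-alikes: they are no part of the job. Leave any green or turquoise look-alike of the pin alone.

How it is judged:
On the way, in this order (a step that is already met when the one before it is completed fails the run):
1. the pin rolls along the board (it turns half over about its length) on its way (angle between pin's own z axis and vertical above 2.2 rad), for 0.05 s.
2. with the chock still clear, the pin is pressed squarely against the stop bar with more than 1 N, for half a second (contact force between pin and stop above 1 N and angle between the y axis of pin and the y axis of stop, either way round below 0.025 rad and x of pin in the frame of chock_face above 0.06 m), for 0.5 s.
3. the chock bears on the pin and presses it on the stop bar with more than 1 N (contact force between pin and stop above 1 N and x of pin in the frame of chock_face below 0.0265 m), for 0.2 s.
At the end, for the whole second after the job is handed in: The pin lies at rest on the board at its far end, parallel to the stop bar within 0.03 rad, its centre at least 68 mm beyond the board's origin, and the chock stands right behind it, with at most 3.5 mm between its face and the pin's side (x of pin in the frame of chock_face between 0.021 and 0.0275 m and angle between the y axis of pin and the y axis of stop, either way round below 0.03 rad and x of pin in the frame of board above 0.068 m and height (world z) of pin below 0.042 m and linear speed of pin below 0.01 m/s); the robot touches nothing.
It fails at once if the pin is pressed on the stop bar with more than 16 N (overrun: the springs are driven in) (contact force between pin and stop above 16 N).
It fails at once if the pin is lifted off the board by more than 10 mm (height (world z) of pin above 0.048 m).
It fails at once if a bystander is shifted by more than 15 mm (distance of any of bowl_near, bowl_far, cup, nut_jar, slab, cutter, spatula from where it was at the start of the episode above 0.015 m).
It also fails if it takes over 67 s, if anything falls off the work surface, if the arm or the gripper's body presses on something with over 40 N, if the wrist force passes 120 N, or if a joint passes its speed limit or range.

### The arm

A 6-joint arm with a two-finger parallel gripper is mounted at the origin on the work surface. World frame = base frame: x ahead of the robot, y to its left, z up, the work surface at z = 0. Lengths are in m, angles in rad, forces in N, time in s.
With the tool pointing down it reaches from about 0.325 to 0.775 m from the base axis. Payload 5.5 kg.
Tool frame: the origin (TCP) lies between the finger pads; the fingertips stand 8 mm ahead of it and the grasp point (between the pads) lies 11 mm behind it (tcp_to_tips is the distance from the TCP to the fingertips, in m); z points along the fingers, y is the direction in which the jaws open and shut (so a half turn about z gives the same grasp; the last joint's range is limited). The gripper opens to 88 mm and grips with 3 to 60 N. Pads are 20 mm wide; open, the fingers measure 115 mm over their backs; the gripper's body (75 mm by 178 mm) begins 61 mm behind the grasp point.
Start: joints at [1.252, 0.091, 1.231, -0, 1.82, -0.057], TCP at [0.155, 0.58, 0.231] pointing down, gripper open.
Joint ranges: [-2.87, 2.87], [-0.86, 2.18], [0.17, 2.46], [-1.51, 4.65], [0.06, 2.69], [-2.65, 2.65]. Speed limits (rad/s): [2.57, 2.57, 3.01, 3.14, 3.14, 3.14].

### API

Orientations are given as a unit quaternion [w, x, y, z].
In Python, from bench import * gives the robot as it stands. Calls block until the motion is done:
- move_to(position, orientation): joint-space move of the TCP to a pose.
- move_l(position, speed=0.15, orientation=None): straight line of the TCP; orientation=None keeps the orientation; speed is the mean speed in m/s.
- movej(angles): joint-space move.
- gripper_open() and close(): open the fingers fully, or close them until they stop; the grip force is fixed at half the most.
- hold(seconds).
- inverse_kinematics(position, orientation): joint angles nearest the present ones, or None.
- state(): the state.
- get_image(name): name is "scene" or "top" or "wrist"; returns a dict with "frame" (480x640x3 uint8, blue, green, red), "depth" (480x640 float32, m along the optical axis (not along the pixel's ray), 0 where there is no reading), "camera_matrix" (3x3 intrinsics, pixels), "view" (4x4, takes a point from world to camera coordinates). Camera axes: x right, y up, looking along -z (the intrinsics and any distortion apply to the point x, -y, -z); pixel columns grow to the right and rows downward; lengths in m; the calibration is good to about 2 mm. The wrist camera is an equidistant fisheye: a pixel r from the principal point sees the ray r / f radians off the axis. A picture is of the moment at which its call begins.
A pose or a line that the arm cannot do raises IKError and nothing moves.
- job_done(): hands the job in, once; it reports no verdict.
The state is a dict: "time": time; "joint_pos": joint angles; "dq": joint speeds; "joint_torque": joint torques, N m; "ee_pos": TCP position; "ee_rot": TCP orientation; "ft_force": force on the tool from outside, world axes, zero at the start; "moment": the same for the moment, N m; "finger_gap": finger opening in m.
Only numpy, scipy, OpenCV 4.12 (cv2) and the standard library are available. Lean on these libraries where they do the work, as an engineer would, in place of code of your own. Each camera call takes 0.05 s, during which the arm holds its last target. There are 200 camera calls.

## Working session

There is one attempt and no reset: what is moved stays moved. The work goes in short steps, each a Python script; the robot and the scene stay as the last script left them, time stands still between calls to the robot, and variables do not carry over. Pictures are saved under pics/ and viewed, about 8 in all and at most 12, crops included, and the job is handed in when it is done.

```bash
ls; mkdir -p pics
python3 - <<'E'
from bench import *
import cv2,numpy as np
for n in("top","scene"):
    g=get_image(n); cv2.imwrite(f"pics/{n}0.png",g["frame"]); np.savez(f"{n}0.npz",**g); print(g["camera_matrix"],g["view"])
print(state())
E
```

```text
pics
[[569.81175532   0.         317.98587764]
 [  0.         569.81175532 231.76694969]
 [  0.           0.           1.        ]] [[ 2.80025851e-02 -9.99607614e-01 -6.88499615e-04  1.02205304e-02]
 [ 9.95133357e-01  2.78121351e-02  9.45308749e-02 -4.80880175e-01]
 [-9.44746336e-02 -3.33225780e-03  9.95521692e-01 -1.45630585e+00]
 [ 0.00000000e+00  0.00000000e+00  0.00000000e+00  1.00000000e+00]]
[[493.804804     0.         329.74767074]
 [  0.         493.804804   235.91457446]
 [  0.           0.           1.        ]] [[ 0.22182198  0.97494093  0.01688738 -0.13419004]
 [-0.76987358  0.16448332  0.61663596  0.31219501]
 [ 0.59840595 -0.14978456  0.78706728 -1.39645544]
 [ 0.          0.          0.          1.        ]]
{'time': 0.1, 'joint_pos': array([ 1.25227987e+00,  9.17752111e-02,  1.23176748e+00, -1.18516574e-05,
        1.81981172e+00, -5.67040874e-02]), 'dq': array([ 0.00098113, -0.00122025, -0.0015652 , -0.00072091, -0.00094325,
       -0.00048302]), 'joint_torque': array([ 1.61245291e-03, -4.47856128e+01, -4.07571173e+01,  6.99643744e-02,
        2.84375623e-02, -1.01599239e-04]), 'ee_pos': array([0.15522557, 0.57930493, 0.22962382]), 'ee_rot': array([-1.58650046e-04,  1.30534018e-01,  9.91443440e-01, -8.66490230e-04]), 'ft_force': array([-0.28489392, -0.28999537,  0.39427859]), 'moment': array([ 0.00315878, -0.01280358, -0.02446805]), 'finger_gap': 0.08792075204629074}
```

View pics/top0.png

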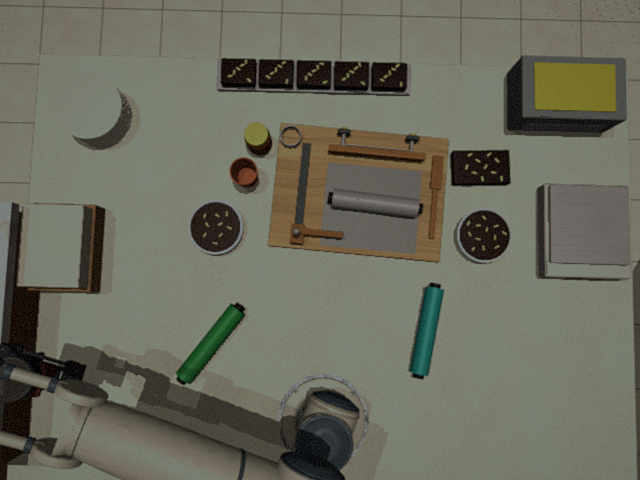

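View pics/scene0.png

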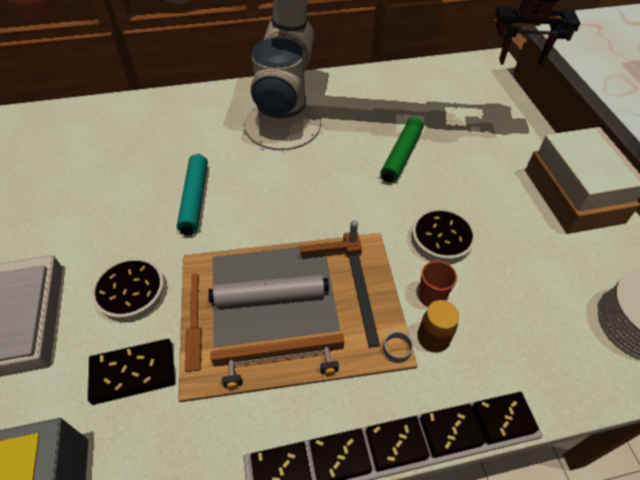

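The top view shows the board corners at about (280,123), (449,138), (440,262), (269,247). The steel pin runs from (330,198) to (421,209), the bar from (329,150) to (424,158), and the chock peg is near (297,230). The cylinders at (210,343) and (427,330) are the green and turquoise look-alikes. The scene view agrees with this.

```bash
cat > h.py <<'E'
import numpy as np,cv2
def cloud(g):
    K=g["camera_matrix"];d=g["depth"].astype(float);V=np.linalg.inv(g["view"])
    v,u=np.mgrid[:480,:640]
    P=np.stack([(u-K[0,2])/K[0,0]*d,-(v-K[1,2])/K[1,1]*d,-d,np.ones_like(d)],-1)@V.T
    return P[...,:3]
def axis(p):  # centre, direction (2D) by min-area rectangle
    return cv2.minAreaRect((p*1000).astype(np.float32))
E
python3 - <<'E'
from h import *
g=np.load("top0.npz");P=cloud(g);z=P[...,2]
def reg(u0,u1,v0,v1,a,b):
    Q=P[v0:v1,u0:u1].reshape(-1,3);return Q[(Q[:,2]>a)&(Q[:,2]<b)]
b=reg(262,455,118,268,.007,.022);print("board",axis(b[:,:2]),np.median(b[:,2]))
p=reg(322,430,180,226,.035,.08);print("pin",axis(p[:,:2]),p[:,2].max(),len(p))
s=reg(322,430,140,165,.035,.06);print("bar",axis(s[:,:2]),np.median(s[:,2]))
c=reg(285,345,218,248,.026,.06);print("chock",axis(c[:,:2]),np.median(c[:,2]))
k=reg(285,312,215,248,.07,.13);print("peg",k.mean(0) if len(k) else 0,len(k),k[:,2].max() if len(k) else 0)
for n,(u,v) in dict(bl=(280,123),br=(449,138),nr=(440,262),nl=(269,247),pl=(330,198),pr=(421,209),barl=(329,156),barr=(423,161),brk1=(343,140),brk2=(411,145),cut=(290,136)).items(): print(n,P[v,u].round(4))
# scene peg
g=np.load("scene0.npz");Q=cloud(g)[215:260,335:370].reshape(-1,3);k=Q[(Q[:,2]>.07)&(Q[:,2]<.13)];print("peg scene",k.mean(0),len(k),k[:,2].max())
E
```

```text
board ((591.316650390625, -78.76412963867188), (397.759521484375, 508.2349548339844), 1.568264126777649) 0.014079860036495084
pin ((558.842041015625, -119.21585845947266), (244.3982391357422, 49.594581604003906), 84.34922790527344) 0.07037914943696033 1696
bar ((704.90234375, -121.94277954101562), (250.1221160888672, 52.985599517822266), 87.5550537109375) 0.04859932184336557
chock ((476.5633239746094, 28.70624542236328), (133.80126953125, 62.84086990356445), 85.4822006225586) 0.04427148667826608
peg [0.47295903 0.07846868 0.10279392] 39 0.1156818755341611
bl [0.7695 0.133  0.0119]
br [ 7.442e-01 -3.197e-01  7.000e-04]
nr [ 0.4117 -0.2976  0.0032]
nl [ 4.388e-01  1.514e-01 -1.000e-04]
pl [ 0.5658 -0.0048  0.0486]
pr [ 0.5432 -0.2376  0.0528]
barl [6.84e-01 2.00e-04 1.08e-02]
barr [ 0.6764 -0.2481  0.0154]
brk1 [ 0.721  -0.0349  0.0385]
brk2 [ 0.7149 -0.2137  0.0297]
cut [0.7347 0.1052 0.0126]
peg scene [0.47508071 0.07874228 0.09438962] 110 0.11150926463049027
```

```bash
cat >> h.py <<'E'
def rigid(A,B):
    a,b=A-A.mean(0),B-B.mean(0);t=np.arctan2((a[:,0]*b[:,1]-a[:,1]*b[:,0]).sum(),(a*b).sum())
    R=np.array([[np.cos(t),-np.sin(t)],[np.sin(t),np.cos(t)]]);return t,R,B.mean(0)-R@A.mean(0)
def quat(psi): return [0,np.cos(psi/2),np.sin(psi/2),0]  # tool x=board x, tool y=-board y, down
E
python3 - <<'E'
from h import *
from bench import *
g=np.load("top0.npz");P=cloud(g);K=g["camera_matrix"];V=np.linalg.inv(g["view"])
# board outline from colour vs counter: intersect edge lines; ray to z=.014
def ray(u,v,z):
    d=V[:3,:3]@np.array([(u-K[0,2])/K[0,0],-(v-K[1,2])/K[1,1],-1]);o=V[:3,3];return (o+d*(z-o[2])/d[2])[:2]
hsv=cv2.cvtColor(g["frame"],cv2.COLOR_BGR2HSV)
for u,v in((310,240),(430,250),(300,300),(360,255),(255,230),(375,152)): print((u,v),hsv[v,u])
C=np.array([ray(u,v,.014) for u,v in((280,123),(449,138),(440,262),(269,247))])
B=np.array([[.18,.26],[.18,-.19],[-.15,-.19],[-.15,.26]])
t,R,o=rigid(B,C);print("yaw",t,np.degrees(t),"o",o,"res",(C-(B@R.T+o)).round(4))
for n,r in(("bar",(322,430,140,165,.044,.053)),("pin",(336,416,180,226,.056,.08))):
    Q=P[r[2]:r[3],r[0]:r[1]].reshape(-1,3);Q=Q[(Q[:,2]>r[4])&(Q[:,2]<r[5])]
    vx,vy,x,y=cv2.fitLine((Q[:,:2]).astype(np.float32),cv2.DIST_HUBER,0,.001,.001).ravel()
    print(n,np.degrees(np.arctan(-vx/vy)),"board xy",R.T@(np.array([x,y])-o),"x range",np.percentile(((Q[:,:2]-o)@R)[:,0],[3,97]))
for w,xy in(("peg",(.474,.0786)),): print(w,R.T@(np.array(xy)-o))
for b in((-.09,0,.03),(.06,0,.03),(-.15,.185,.06),(.05,.185,.06)):
    p=R@np.array(b[:2])+o; print(b,p,inverse_kinematics([*p,b[2]],quat(t)))
E
```

```text
(310, 240) [ 18 115 126]
(430, 250) [ 16 120 119]
(300, 300) [ 38  32 126]
(360, 255) [ 28  34 105]
(255, 230) [ 39  33 133]
(375, 152) [ 13 149 108]
yaw -0.060196128535240916 -3.448984108096327 o [ 0.57257334 -0.11629973] res [[ 0.001   0.0004]
 [-0.0002  0.0001]
 [-0.0002  0.0016]
 [-0.0007 -0.0021]]
bar -3.8381605 board xy [0.1182037  0.00410413] x range [0.10926528 0.12766857]
pin -5.929742 board xy [-0.0140745  -0.00483722] x range [-0.03100413  0.00266333]
peg [-0.11011992  0.18861657]
(-0.09, 0, 0.03) [ 0.48273635 -0.11088535] [-2.94483233e-01 -1.37631481e-01  1.81348550e+00 -4.44089210e-16
  1.46573863e+00  1.33650922e+00]
(0.06, 0, 0.03) [ 0.63246466 -0.11990932] [-2.40208397e-01  2.58204838e-01  1.40149453e+00 -4.44089210e-16
  1.48189329e+00  1.39078406e+00]
(-0.15, 0.185, 0.06) [0.43397458 0.07738915] [ 9.92659395e-02 -3.18317664e-01  1.91214826e+00 -4.44089210e-16
  1.54776205e+00  1.73025839e+00]
(0.05, 0.185, 0.06) [0.63361233 0.0653572 ] [ 4.93838801e-02  2.21690093e-01  1.38943269e+00 -4.44089210e-16
  1.53046987e+00  1.68037634e+00]
```

```bash
cat >> h.py <<'E'
PSI=-.0615;O=np.array([.5726,-.1163]);RB=np.array([[np.cos(PSI),-np.sin(PSI)],[np.sin(PSI),np.cos(PSI)]])
def W(x,y,z): return [*(RB@np.array([x,y])+O),z]
def bx(s): return RB.T@(s["ee_pos"][:2]-O)
def force(): # mean force on tool, board axes
    from bench import state,hold
    f=[]
    for _ in range(4): hold(.02);f.append(state()["ft_force"])
    f=np.mean(f,0);return np.array([*(RB.T@f[:2]),f[2]])
E
python3 - <<'E'
from h import *
from bench import *
y=-.005
move_to(W(-.072,y,.16),quat(PSI))
move_l(W(-.072,y,.030),.12); hold(.2)
f0=force();np.save("f0.npy",f0);s=state();print(s["time"],bx(s),s["ee_pos"][2],f0,s["finger_gap"])
for x in np.arange(-.070,-.039,.003):
    move_l(W(x,y,.030),.015);f=force()-f0;print(round(x,4),f.round(2),bx(state())[0].round(4))
    if f[0]<-1.2:break
print(state()["time"],state()["moment"])
g=get_image("top");cv2.imwrite("pics/top1.png",g["frame"][100:280,220:480].repeat(3,0).repeat(3,1))
E
```

```text
4.35 [-0.07166847 -0.00508366] 0.03057145662677882 [ 0.30229212 -0.06729459 -0.27696824] 0.08779144977888263
-0.07 [-0.41 -0.07  0.25] -0.07
-0.067 [-0.06 -0.44  0.69] -0.067
-0.064 [-0.74 -0.16  0.26] -0.064
-0.061 [-0.61 -0.06  0.25] -0.061
-0.058 [-0.62 -0.14  0.34] -0.058
-0.055 [-0.51 -0.18  0.07] -0.055
-0.052 [-0.49 -0.06  0.33] -0.052
-0.049 [-0.61 -0.19  0.56] -0.049
-0.046 [-0.23  0.05  0.46] -0.046
-0.043 [-0.29 -0.22  0.28] -0.043
-0.04 [-0.17 -0.07  0.27] -0.04
8.8667 [-0.02739877  0.15621789 -0.03467242]
```

View pics/top1.png

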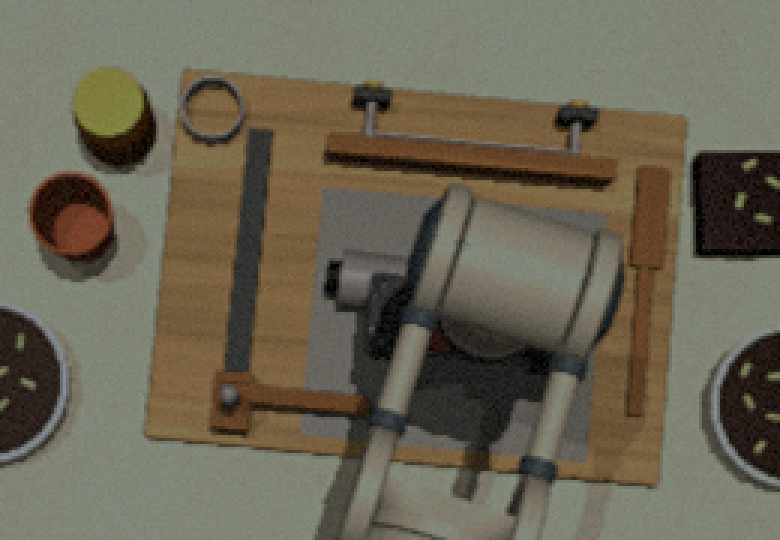

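The pin's left end is now at about (330,193) full-frame. It was at y≈198, so it is rolling freely with the gripper behind it. The chock and the bystanders have not moved. I'll continue.

Run:
```python
from h import *
from bench import *
y=-.005;f0=np.load("f0.npy")
x=-.040
while x<.028:
    x+=.010;move_l(W(x,y,.030),.02);f=force()-f0;s=state();print(round(x,4),f.round(2),s["moment"].round(2),round(s["time"],2))
    if f[0]<-5:break
g=get_image("top");cv2.imwrite("pics/top2.png",g["frame"][100:280,220:480].repeat(3,0).repeat(3,1))
```

```text
-0.03 [-0.2   0.05  0.23] [-0.02  0.12  0.01] 9.63
-0.02 [-0.56 -0.01  0.47] [0.02 0.14 0.03] 10.35
-0.01 [-0.14  0.24  0.01] [0.07 0.13 0.05] 11.07
0.0 [-0.4   0.12 -0.  ] [ 0.02  0.17 -0.05] 11.78
0.01 [-0.06 -0.11  0.38] [0.01 0.14 0.04] 12.5
0.02 [-0.79  0.08  0.41] [0.02 0.18 0.02] 13.22
0.03 [-0.22  0.27  0.06] [0.   0.17 0.03] 13.93
```

View pics/top2.png

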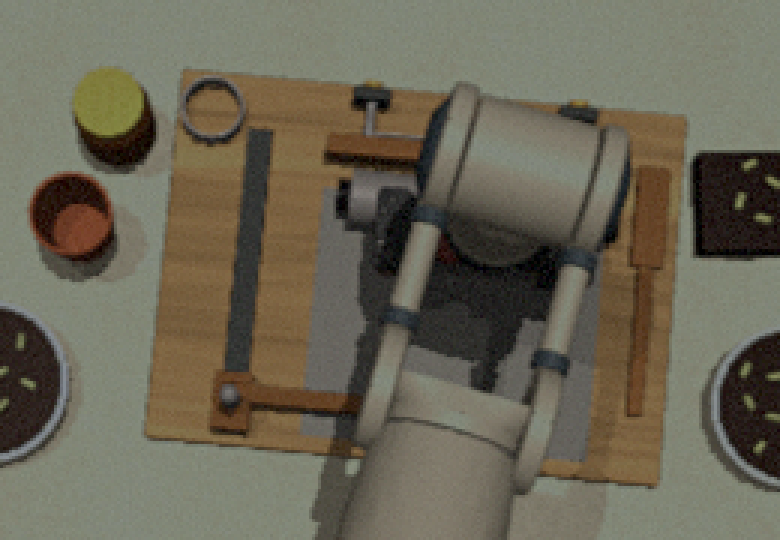

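The pin's left end is at about (340,197) in the crop, one to two cm short of the bar, whose near edge is at about (350,162). Next come the fine steps with force feedback.

Run:
```python
from h import *
from bench import *
y=-.005;f0=np.load("f0.npy")
x=.030;F=0
while x<.068:
    x+= .001 if F<1.5 else (.0004 if F<4 else .0002)
    move_l(W(x,y,.030),.012);f=force()-f0;F=-f[0];s=state()
    print(round(x,4),f.round(2),s["moment"].round(2)[[0,2]],round(s["time"],2))
    if F>9:break
np.save("x.npy",x)
```

```text
0.031 [ 0.14 -0.14 -0.22] [-0.04  0.03] 14.3
0.032 [-0.62  0.43 -0.11] [-0.02  0.02] 14.62
0.033 [-0.46 -0.14  0.39] [-0.04  0.01] 14.93
0.034 [-0.6  -0.18 -0.24] [-0.05 -0.02] 15.25
0.035 [-0.03 -0.04  0.48] [-0.    0.01] 15.57
0.036 [-0.26 -0.31  0.43] [-0.04  0.02] 15.88
0.037 [-0.69  0.23  0.36] [-0.04  0.02] 16.2
0.038 [-0.21  0.27  0.36] [ 0.   -0.02] 16.52
0.039 [-0.26 -0.4   0.32] [0.01 0.02] 16.83
0.04 [-0.72 -0.26  0.64] [0.01 0.05] 17.15
0.041 [-0.53  0.43  0.7 ] [-0.01 -0.01] 17.47
0.042 [-0.53  0.24  0.17] [0.02 0.01] 17.78
0.043 [-0.16 -0.04  0.55] [0.07 0.01] 18.1
0.044 [-0.62  0.3   0.46] [-0.04  0.06] 18.42
0.045 [-0.22  0.22  0.51] [0.01 0.01] 18.73
0.046 [-1.99  0.07  1.53] [-0.06 -0.13] 19.05
0.0464 [-3.32 -0.    2.41] [-0.1  -0.14] 19.37
0.0468 [-3.25 -0.65  2.5 ] [-0.2  -0.13] 19.68
0.0472 [-3.3  -0.25  2.5 ] [-0.19 -0.16] 20.0
0.0476 [-3.29 -1.08  2.13] [-0.19 -0.1 ] 20.32
0.048 [-2.72 -1.01  2.47] [-0.24 -0.2 ] 20.63
0.0484 [-3.28 -0.86  2.35] [-0.25 -0.18] 20.95
0.0488 [-3.46 -0.58  2.3 ] [-0.19 -0.22] 21.27
0.0492 [-3.34 -1.07  2.65] [-0.26 -0.12] 21.58
0.0496 [-4.15 -0.23  3.61] [-0.24 -0.2 ] 21.9
0.0498 [-5.59 -0.63  4.23] [-0.23 -0.26] 22.22
0.05 [-6.29 -0.55  4.58] [-0.26 -0.35] 22.53
0.0502 [-7.23 -0.28  4.61] [-0.28 -0.33] 22.85
0.0504 [-7.39 -0.25  5.41] [-0.29 -0.37] 23.17
0.0506 [-8.62 -0.03  5.23] [-0.29 -0.4 ] 23.48
0.0508 [-9.51 -0.19  6.18] [-0.24 -0.49] 23.8
```

Run:
```python
from h import *
from bench import *
y=-.005;f0=np.load("f0.npy");x=float(np.load("x.npy"))+.0001
move_l(W(x,y,.030),.012)
for _ in range(5): hold(.2);print((force()-f0).round(2))
x0=x
move_l(W(x-.004,y,.030),.01)   # ease off slowly
move_l(W(x-.03,y,.032),.05)
move_l(W(x-.03,y,.15),.15)
move_to(W(-.17,.185,.15),quat(PSI)); close()
g=get_image("top");np.savez("top3.npz",**g);cv2.imwrite("pics/top3.png",g["frame"][100:280,220:480].repeat(3,0).repeat(3,1))
g=get_image("scene");np.savez("scene3.npz",**g)
s=state();print(s["time"],bx(s),s["finger_gap"])
P=cloud(np.load("top3.npz"))
for n,r in(("bar",(322,430,140,165,.044,.053)),("pin",(322,430,150,185,.056,.08))):
    Q=P[r[2]:r[3],r[0]:r[1]].reshape(-1,3);Q=Q[(Q[:,2]>r[4])&(Q[:,2]<r[5])]
    vx,vy,a,b=cv2.fitLine((Q[:,:2]).astype(np.float32),cv2.DIST_HUBER,0,.001,.001).ravel()
    print(n,np.degrees(np.arctan(-vx/vy)),"board xy",RB.T@(np.array([a,b])-O),len(Q))
```

```text
[-9.81  0.48  6.36]
[-9.64 -0.48  5.9 ]
[-9.97 -0.25  6.68]
[-9.71 -0.37  5.85]
[-9.86  0.16  6.06]
30.0333 [-0.16999866  0.18500426] 0.0004186917720961336
bar -2.9125607 board xy [0.11509385 0.01684367] 712
pin -3.9635766 board xy [ 0.0850164  -0.00795897] 964
```

View pics/top3.png

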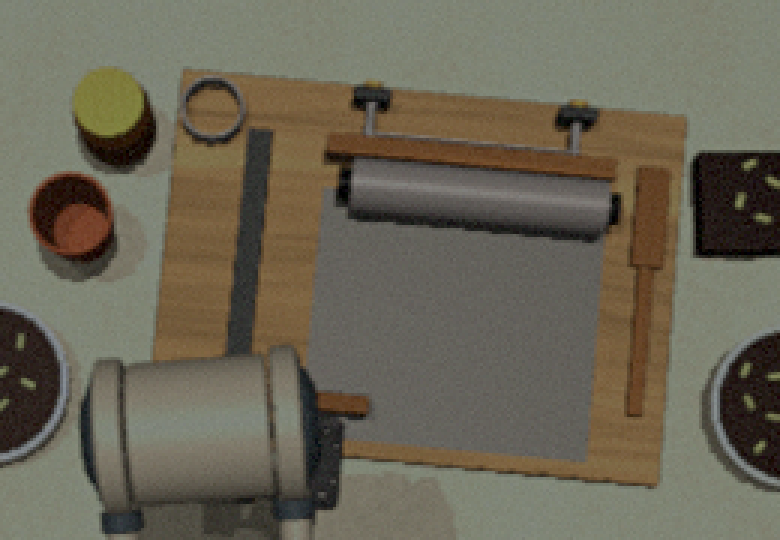

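The pin lies along the bar, from (345,188) to (615,210) in the crop, and the two look parallel. The bystanders have not moved. The closed gripper is behind the chock peg, so I'll push that next.

Run:
```python
from h import *
from bench import *
y=.186
move_l(W(-.165,y,.060),.12);hold(.2);f0=force()
move_l(W(-.135,y,.060),.06);print((force()-f0).round(2))
for x in(-.115,-.06,.0,.012):
    move_l(W(x,y,.060),.04);s=state();print(x,(force()-f0).round(2),round(s["time"],2))
F=-(force()-f0)[0];base=F
while x<.045 and F>1:
    x+=.001 if F<base+1.2 else .00035 if F<8.5 else .0002
    move_l(W(x,y,.060),.012);f=force()-f0;F=-f[0];print(round(x,4),f.round(2),round(state()["time"],2))
    if F>11:break
for _ in range(4): hold(.1);print((force()-f0).round(2))
np.save("x2.npy",[x,*f0])
```

```text
[-0.22  0.13  0.11]
-0.115 [-0.36 -0.08  0.15] 32.57
-0.06 [-1.24 -0.67 -0.47] 34.16
0.0 [-1.91 -0.42 -1.03] 35.88
0.012 [-0.37 -0.15  0.2 ] 36.39
[-0.41  0.45  0.16]
[-0.49  0.17  0.54]
[-0.4  -0.3  -0.17]
[-0.4  -0.19 -0.19]
```

Run:
```python
from h import *
from bench import *
y=.186;x,*f0=np.load("x2.npy");F=0
print(bx(state()))
while x<.045:
    x+=.001 if F<3.8 else .00035 if F<8.5 else .0002
    move_l(W(x,y,.060),.012);f=force()-f0;F=-f[0];print(round(x,4),f.round(2),round(state()["time"],2))
    if F>11:break
for _ in range(4): hold(.1);print((force()-f0).round(2))
np.save("x2.npy",[x,*f0])
g=get_image("scene");cv2.imwrite("pics/scene4.png",g["frame"][200:420,150:430].repeat(2,0).repeat(2,1))
```

```text
[0.01200195 0.18599524]
0.013 [-0.51 -0.16 -0.03] 37.51
0.014 [-3.45 -0.07  1.43] 37.83
0.015 [-2.75 -0.03  1.21] 38.14
0.016 [-2.65  0.04  0.27] 38.46
0.017 [-2.71  0.03  0.21] 38.77
0.018 [-2.4  -0.09  0.24] 39.09
0.019 [-2.17 -0.35  0.36] 39.41
0.02 [-2.93 -0.23  0.39] 39.73
0.021 [-3.21 -0.12  0.41] 40.04
0.022 [-2.37 -0.85  0.14] 40.36
0.023 [-2.8  -0.27  0.1 ] 40.67
0.024 [-2.21 -1.23  0.37] 40.99
0.025 [-2.39 -0.95  0.13] 41.31
0.026 [-2.52 -0.93 -0.07] 41.62
0.027 [-2.55 -1.51 -0.34] 41.94
0.028 [-2.93 -1.95  0.24] 42.26
0.029 [-7.33 -1.85  2.03] 42.58
0.0294 [-9.33 -2.1   2.66] 42.89
0.0296 [-9.38 -2.15  3.63] 43.21
0.0298 [-10.78  -2.36   3.55] 43.52
0.03 [-11.5   -2.05   3.91] 43.84
[-11.67  -2.46   4.25]
[-11.49  -2.28   4.15]
[-11.14  -2.35   4.1 ]
[-11.15  -1.91   3.8 ]
```

View pics/scene4.png

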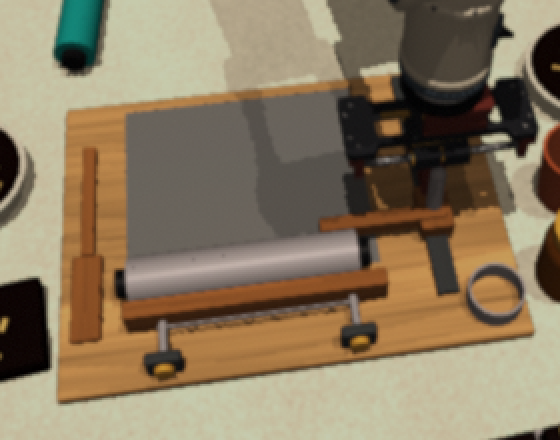

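The chock arm, at about (320–450,220) in the crop, bears on the pin's left end and the pin is on the bar. I'll release slowly and retreat.

Run:
```python
from h import *
from bench import *
y=.186;x,*f0=np.load("x2.npy")
move_l(W(x-.003,y,.060),.006);move_l(W(x-.04,y,.060),.06);move_l(W(x-.04,y,.2),.15)
move_to(W(-.16,.30,.25),quat(PSI));hold(.3)
g=get_image("top");P=cloud(g);cv2.imwrite("pics/top5.png",g["frame"][110:250,240:480].repeat(3,0).repeat(3,1))
def pts(r):
    Q=P[r[2]:r[3],r[0]:r[1]].reshape(-1,3);return Q[(Q[:,2]>r[4])&(Q[:,2]<r[5])]
def line(n,Q):
    vx,vy,a,b=cv2.fitLine((Q[:,:2]).astype(np.float32),cv2.DIST_HUBER,0,.001,.001).ravel()
    print(n,np.degrees(np.arctan(-vx/vy)),RB.T@(np.array([a,b])-O),len(Q))
line("bar",pts((322,430,140,165,.044,.053)));line("pin",pts((322,430,150,185,.056,.08)))
k=pts((285,320,140,225,.085,.13));print("peg",RB.T@(k.mean(0)[:2]-O) if len(k) else 0,len(k))
s=state();print(s["time"],s["ee_pos"],s["ft_force"])
```

```text
bar -4.121586 [ 0.11525578 -0.02158119] 694
pin -3.7002244 [ 0.08546715 -0.00630156] 981
peg [0.04644054 0.18750514] 40
48.2083 [0.43182373 0.19242239 0.24943025] [-0.12315182  0.09631008  0.26303461]
```

View pics/top5.png

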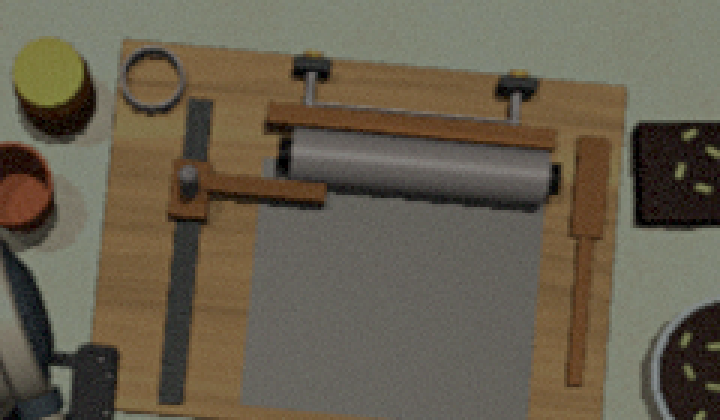

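The chock's face is against the pin at about (300,190) in the crop, and the pin is parallel to the bar. The bystanders look unmoved and the arm is clear.

```bash
python3 -c "
from bench import *
job_done();print(state()['time'])"
```

```text
the job is handed in; nothing more can be done
the job is handed in; nothing more can be done
```

The pin is parked against the stop bar with the chock behind it, and the job is handed in. The last clock reading, just before handing in, was 48.2 s of the 67 s allowed. The hand-in reports no verdict.

- **Rolling and pressing the pin:** I rolled it with the open fingers at under 1 N. At the bar it turned square at about 3.3 N. I then pressed for over a second at 9.6–10 N at the wrist. Up to 5 N of that could be friction, so the bar took somewhat less.
- **Chock:** I slid it by its peg at about 2.5 N until it met the pin. I held 11–11.7 N at the wrist for about half a second, then backed off slowly. Allowing for friction, that is roughly 3.5–9 N on the bar.

**Last checks:**

| Check | Measured | Required |
|---|---|---|
| Pin centre ahead of chock face | about 24 mm | 21–27.5 mm |
| Pin centre beyond board origin | about 85 mm | at least 68 mm |
| Pin angle to board | about 0.25° (0.004 rad) | below 0.03 rad |

In the last pictures the bystanders looked unmoved and the arm was clear of everything.

**Disagreement:** the depth fits of the bar's own angle scattered between -2.9° and -4.1°. I took the board's edges (-3.5°) as the reference for squareness, along with the way the push force rose once the pin was flush on the bar. The force on the bar itself was not measured directly, only inferred from the wrist.

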